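# Edge a mosaic strip out of its gluing jig and lay it on the drying rack

### The arm

A 6-joint arm with a two-finger parallel gripper is mounted at the origin on the work surface. World frame = base frame: x ahead of the robot, y to its left, z up, the work surface at z = 0. Lengths are in mm, angles in rad, forces in N, time in s.
With the tool pointing down it reaches from about 300 to 775 mm from the base axis. Payload 14.6 kg.
Tool frame: the origin (TCP) lies between the finger pads; the fingertips stand 17 mm ahead of it and the grasp point (between the pads) lies 2 mm behind it (manip.tip_reach is the distance from the TCP to the fingertips, in mm); z points along the fingers, y is the line along which they close (so a half turn about z gives the same grasp; the last joint's range is limited). The gripper opens to 94 mm and grips with 3 to 60 N. Pads are 16 mm wide; open, the fingers measure 119 mm over their backs; the gripper's body (75 mm by 177 mm) begins 78 mm behind the grasp point.
Start: joints at [1.092, 0.3, 1.521, -0, 1.321, -0.067], TCP at [220.139, 504.012, 222.446] pointing down, gripper open.
Joint ranges: [-3.03, 3.03], [-0.79, 2.21], [0.23, 2.52], [-1.04, 4.18], [0, 3.07], [-2.55, 2.55]. Speed limits (rad/s): [2.22, 2.22, 2.57, 3.14, 3.14, 3.14].

### API

Orientations are given as [roll, pitch, yaw] about the fixed x, y, z axes, in that order (R = Rz(yaw) Ry(pitch) Rx(roll)).
In Python, from cell import manip, viewer gives the robot as it stands.
- The arm moves only by the tool apply_moves, never from a script. Its argument "moves" is a list of rows, each a list of 3 entries, a list of its own where there are three numbers: the shift along the tool's x, y, z each as a share of 0.25 m, from -1 to 1, then the turn, a rotation vector about the tool's x, y, z each as a share of pi rad, from -1 to 1, then the closure, from 0 (fully open) to 1 (shut). In form: [[[dx, dy, dz], [wx, wy, wz], grip], ...]. A call has 1 to 12 rows; each row is the pose to reach, as a shift and turn from the pose commanded when the call began, along the tool's axes at that moment, turning the shorter way round; what a row does not reach only later rows make up. A row lasts 1/12 s, in which the tool goes at most 41.7 mm and 7.16 degrees, less where a joint would pass 70% of its speed; a pose out of reach is approached as far as the arm can. A call with a number of a shift or a turn outside -1 to 1 is refused whole. A call with a gripper value outside its range is refused whole. The fingers move at their own pace and stop on an object; "squeeze" is the grip in N (left out, the last holds). Time passes only in rows, so rows that repeat a pose let the fingers close. It gives the time, the measured TCP pose, the force, the opening and the grip force at its end, in the units of the state.
- manip.read_state(): the state, without advancing time (a new reading comes with each control period).
- viewer.camera(name): name is "scene" or "top" or "wrist"; returns the picture (400x640x3 uint8, blue, green, red); there is no depth.
- viewer.camera_info(name): a dict with "camera_matrix" (3x3 intrinsics, pixels), "R" (3x3) and "t" (3): a world point X has camera coordinates R X + t. Camera axes: x right, y down, z forward; pixel columns grow to the right and rows downward; lengths in mm; the calibration is good to about 2 mm. A picture is of the moment at which its call begins: read the wrist's pose just before it. camera_info takes no time and is no camera call; for the wrist camera it gives the pose at the moment of the call.
- manip.sign_off(): hands the job in; it is judged then, once.
The state is a dict: "clock": time; "joints": joint angles; "qd": joint speeds; "effort": joint torques, N m; "eef_pos": TCP position; "eef_rot": TCP orientation; "wrist_force": force on the tool from outside, world axes, zero at the start; "moment": the same for the moment, N m; "finger_gap": finger opening in mm; "finger_force": force on a finger pad.
Only numpy, scipy, OpenCV 4.12 (cv2) and the standard library are available. Lean on these libraries where they do the work, as an engineer would, in place of code of your own. Each camera call takes 0.05 s, during which the arm holds its last target. There are 200 camera calls.

### The job

The finished mosaic strip lies sunk between the rails of its raised wooden gluing jig, so there is nothing to grip. Pressing only gently on its face, edge it out over the jig's open end until it overhangs enough to pinch by its two long sides, lift it out, and lay it gently, mosaic side up, centred and squarely across the two slats of the drying rack, then let go. Do not press the strip hard into the jig, do not let it drop onto the table, and leave the glue bottle, spatula and pail where they are.

Things in the scene. Friction and masses are not known exactly. Their poses are not given: they have to be found in the camera images.
- strip_center (a point): Centre (half-way up the slab) of the loose mosaic strip: plaster slab 160 mm long (x), 50 wide (y), 7 thick (z, mosaic up), 0.14-0.24 kg. The tesserae on it are uneven: tops 1 mm above the slab at its -x end to 9 mm at +x, in uneven steps, 3 mm in from the sides. Brittle: over 30 N against jig or rack spoils it, so touch at 10 mm/s or slower. Pressed with 10-15 N it slides along.
- jig: Fixed plywood gluing jig, 190 mm (x) by 110 mm (y); origin on its axis, 0 to 15 mm above the table (height varies). Waxed channel along x, its floor 60 mm above the origin and 54 mm wide, between rails 28 mm wide rising 16 mm above the floor; closed at +x by a stop as high (inner face x = +78 mm), open at -x, roughly facing the robot. The strip starts 2-8 mm from the stop, its x along the jig's x.
- jig_edge (a point): Middle of the floor's edge at the jig's open end (jig x = -95 mm, y = 0, 60 mm above the jig's origin); the end is a sheer drop to the table. Axes as the jig's.
- rack_top (a point): Centre of the fixed drying rack, level with its slat tops, 40 mm above the table; axes as the rack's. Two white slats, each 14 mm wide and 110 mm long along y, lie at x = -25 and +25 mm on two blue side beams 28 mm high, 64 mm long in x. The strip goes with its length along x (either way round), middle at this point, its ends overhanging by about 48 mm.
- glue: Bystander: white glue bottle, 56 mm across, 120 mm tall, orange cap; origin at the centre of its underside.
- spatula: Bystander: spatula with a dark wooden handle lying flat on the table, 180 mm long along its x; origin on the table about mid-length.
- pail: Bystander: open white plastic pail of set plaster, 150 mm across at the rim, 130 mm tall; origin at the centre of its underside.

How it is judged (in metres and radians):
On the way, in this order (a step that is already met when the one before it is completed fails the run):
1. the strip, still lying flat on the jig's floor, overhangs the open end by more than 20 mm (x of strip_center in the frame of jig below -0.035 m and z of strip_center in the frame of jig between 0.061 and 0.067 m), for 0.2 s.
2. the strip is held by the fingers, its middle lifted more than 20 mm off the jig's floor (z of strip_center in the frame of jig above 0.0835 m and contact force between strip and the fingers above 1 N), for 0.2 s.
At the end, for the whole second after the job is handed in: The strip rests flat, mosaic side up (within 0.06 rad), on both slats, its middle within 20 mm of the rack's centre along each rack axis, its length within 0.17 rad of the rack's x, at rest and released (x of strip_center in the frame of rack_top between -0.02 and 0.02 m and y of strip_center in the frame of rack_top between -0.02 and 0.02 m and z of strip_center in the frame of rack_top between 0.001 and 0.0065 m and angle between the x axis of strip_center and the x axis of rack_top, either way round below 0.17 rad and angle between strip_center's own z axis and vertical below 0.06 rad and linear speed of strip below 0.02 m/s); the robot touches nothing.
It fails at once if the strip is pressed into the jig with more than 30 N (contact force between strip and jig above 30 N).
It fails at once if the strip is set on the rack with more than 30 N (contact force between strip and rack above 30 N).
It fails at once if the strip falls on the table (contact force between strip and table above 0.3 N).
It fails at once if the glue bottle, spatula or pail is moved by more than 20 mm (distance of any of glue, spatula, pail from where it was at the start of the episode above 0.02 m).
It also fails if it takes over 72 s, if anything falls off the work surface, if the arm or the gripper's body presses on something with over 40 N, if the wrist force passes 120 N, or if a joint passes its speed limit or range.

## Working session

There is one attempt and no reset: what is moved stays moved. The work goes in short steps, Python scripts to look and compute and a tool call to move; the robot and the scene stay as the last step left them, time stands still between calls to the robot, and variables do not carry over. Pictures are saved under pics/ and viewed, at most 10 in all, crops included, and the job is handed in when it is done.

Besides the shell and the picture viewer there is one more tool, called after "Call:" by a JSON object that holds its "method" and its "body", one argument or row to a line. apply_moves: Moves the arm, as the interface text tells. Shift numbers are shares of 0.25 m and turn numbers shares of pi rad, none past 1 either way. Its arguments: {"type":"object","properties":{"moves":{"type":"array"},"squeeze":{"type":"number"}},"required":["moves"]}

```bash
mkdir -p pics; ls; python3 - <<'E'
from cell import manip, viewer
import cv2
for n in("scene","top"):
    cv2.imwrite(f"pics/{n}0.png",viewer.camera(n)); 
    print(n,viewer.camera_info(n))
print(manip.read_state(), manip.tip_reach)
E
```

```text
pics
scene {'camera_matrix': array([[374.16703775,   0.        , 323.01851136],
       [  0.        , 374.16703775, 199.34301123],
       [  0.        ,   0.        ,   1.        ]]), 'R': array([[ 0.44190883,  0.89704664,  0.0048891 ],
       [ 0.70998589, -0.34641614, -0.6131198 ],
       [-0.5483034 ,  0.27441424, -0.78997481]]), 't': array([-233.58179557, -362.2131141 , 1032.04395623])}
top {'camera_matrix': array([[452.39778841,   0.        , 322.50890274],
       [  0.        , 452.39778841, 201.06485921],
       [  0.        ,   0.        ,   1.        ]]), 'R': array([[-2.42857115e-02, -9.99703341e-01, -1.85338596e-03],
       [-9.98401042e-01,  2.43486529e-02, -5.10147243e-02],
       [ 5.10447177e-02,  6.11493601e-04, -9.98696181e-01]]), 't': array([ -19.30208929,  600.66672591, 1005.71593324])}
{'clock': 0.1, 'joints': array([ 1.09240637e+00,  3.00425373e-01,  1.52152586e+00, -1.28408351e-05,
        1.32073244e+00, -6.66088132e-02]), 'qd': array([-0.00055578, -0.00086455, -0.00233974, -0.00034664, -0.00168985,
       -0.00164117]), 'effort': array([ 6.65249881e-04, -5.32644331e+01, -3.53281903e+01,  7.09518045e-02,
        2.34580290e-02, -9.16259683e-05]), 'eef_pos': array([220.03728248, 503.81644402, 221.9347704 ]), 'eef_rot': array([-3.14050322e+00, -6.02075342e-05,  2.72981467e+00]), 'wrist_force': array([-0.81765098,  0.33815109, -0.375966  ]), 'moment': array([ 0.01113273,  0.03230662, -0.00260418]), 'finger_force': 0.0, 'finger_gap': 94.0655735839231} 17.0
```

View pics/top0.png

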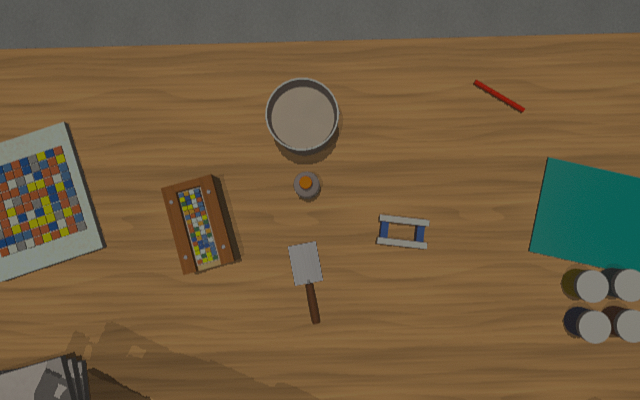

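View pics/scene0.png

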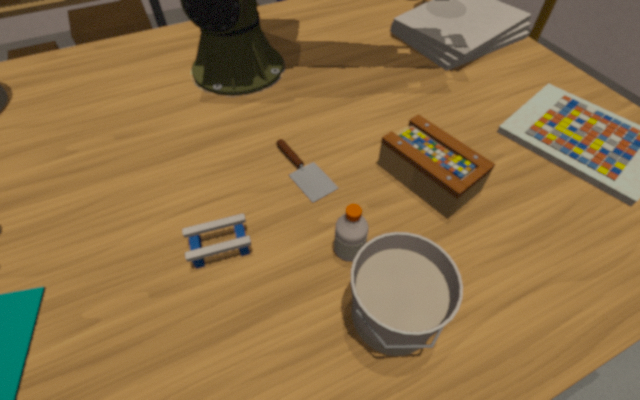

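The top view shows the jig at about (200,225) with its open end down (towards the robot), the rack at (403,232), the glue bottle at (307,185), the spatula at (308,280) and the pail at (303,115). The scene view shows the same layout. Next, enlarged crops.

```bash
python3 - <<'E'
import cv2,numpy as np
t=cv2.imread("pics/top0.png");s=cv2.imread("pics/scene0.png")
f=lambda im,x,y,w,h,k:cv2.resize(im[y:y+h,x:x+w],None,fx=k,fy=k,interpolation=cv2.INTER_CUBIC)
a=f(t,150,165,100,120,5)   # 500x600
b=f(t,365,200,75,60,4)     # 300x240
c=f(s,170,205,100,70,3)
o=np.zeros((600,800,3),np.uint8);o[:600,:500]=a;o[:240,500:800]=b;o[300:510,500:800]=c
cv2.imwrite("pics/crop0.png",o)
E
```

```text
(no output)
```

View pics/crop0.png

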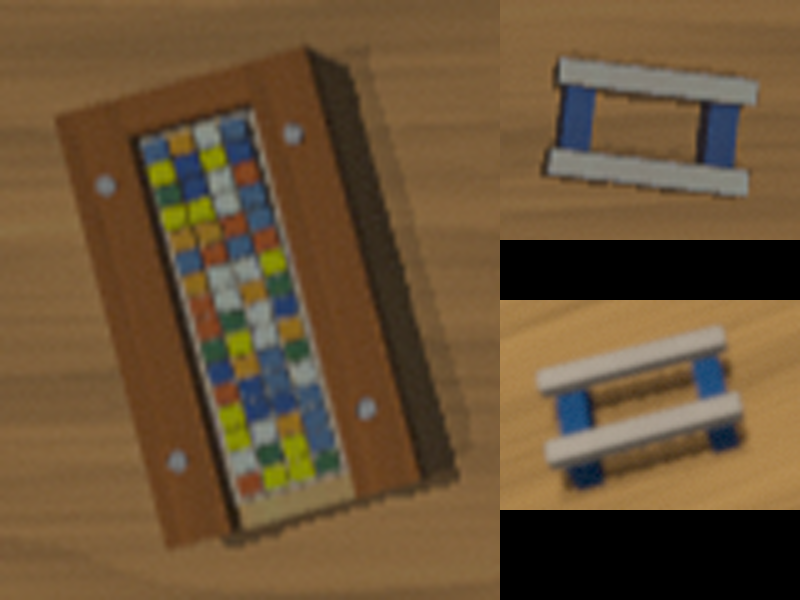

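The crop shows the jig's top corners at crop px (56,118), (308,47), (420,485) and (168,548), with the strip about 5 mm from the stop. The rack slats are at upper right. Next I fit the poses.

```bash
cat > h.py <<'E'
import numpy as np
from scipy.optimize import least_squares
from scipy.spatial.transform import Rotation as R
from cell import manip, viewer
def proj(ci,X):
    c=np.asarray(X)@ci["R"].T+ci["t"]; p=c@ci["camera_matrix"].T
    return p[:,:2]/p[:,2:]
def fit(obs,x0,zfree=True):
    """obs: list of (camera info, local pts Nx3, px Nx2); pose x,y,z,yaw"""
    def world(p,L): return np.asarray(L,float)@R.from_euler('z',p[3]).as_matrix().T+p[:3]
    def f(q):
        p=q if zfree else np.r_[q[:2],x0[2],q[2]]
        return np.concatenate([(proj(c,world(p,L))-px).ravel() for c,L,px in obs])
    s=least_squares(f,x0 if zfree else [x0[0],x0[1],x0[3]],x_scale=[100,100,10,.1] if zfree else [100,100,.1])
    p=s.x if zfree else np.r_[s.x[:2],x0[2],s.x[2]]
    return p,np.abs(s.fun).max(),s.fun.reshape(-1,2).round(1)
E
cat > a.py <<'E'
from h import *
import cv2
t=viewer.camera_info("top")
jig=np.array([[95,55,0],[95,-55,0],[-95,-55,0],[-95,55,0]])
jp=np.array([[56,118],[308,47],[420,485],[168,548]])/5+[150,165]-.4
# interior: floor edge middle etc omitted
print("jig top z free",fit([(t,jig,jp)],[500,280,83,.2]))
print("jig top z=83.5",fit([(t,jig,jp)],[500,280,83.5,.2],False))
rk=np.array([[32,55,0],[32,-55,0],[18,55,0],[-18,55,0],[-18,-55,0],[-32,-55,0],[-32,55,0]])
rp=(np.array([[560,57],[757,80],[557,82],[549,150],[748,170],[746,195],[545,176]])-[500,0])/4+[365,200]-.4
print("rack z=40",fit([(t,rk,rp)],[500,-190,40,-.1],False))
s=cv2.imread("pics/scene0.png")
cv2.imwrite("pics/sc1.png",cv2.resize(s[105:225,370:505],None,fx=5,fy=5,interpolation=cv2.INTER_CUBIC))
E
python3 a.py
```

```text
jig top z free (array([5.54156632e+02, 2.32288313e+02, 7.73719927e+01, 2.40421397e-01]), np.float64(0.5834916956335405), array([[ 0.2, -0.4],
       [-0.1,  0.3],
       [ 0. , -0.6],
       [-0.2,  0.6]]))
jig top z=83.5 (array([5.54129667e+02, 2.30582484e+02, 8.35000000e+01, 2.40463173e-01]), np.float64(0.9048786884054039), array([[-0. , -0.6],
       [ 0. ,  0. ],
       [ 0.3, -0.3],
       [-0.3,  0.9]]))
rack z=40 (array([ 5.28057493e+02, -2.08046543e+02,  4.00000000e+01, -1.33255626e-01]), np.float64(0.48532592698825283), array([[-0.4,  0.2],
       [ 0.2, -0.1],
       [-0.3,  0.3],
       [-0. , -0.4],
       [ 0.2,  0.1],
       [ 0.1,  0.3],
       [ 0.3, -0.5]]))
```

View pics/sc1.png

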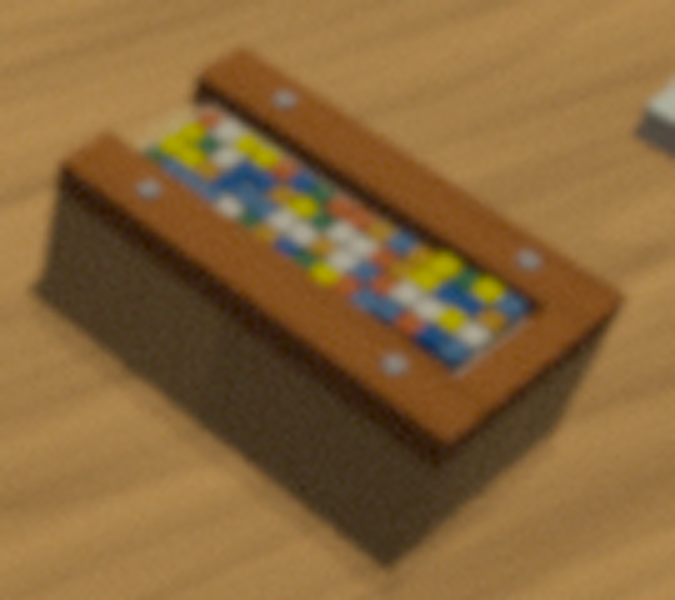

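The scene crop shows the jig's rail-top corners at about (440,455) [+x,-y], (623,297) [+x,+y], (62,165) [-x,-y] and (242,48) [-x,+y]. I refit with both views.

```bash
sed -i '/^s=cv2/,$d' a.py; cat >> a.py <<'E'
s=viewer.camera_info("scene")
sp=np.array([[623,297],[440,455],[62,165],[242,48]])/5+[370,105]-.4
p,e,r=fit([(t,jig,jp),(s,jig,sp)],[500,280,83,.2]); print("both",p,e); print(r)
Rz=R.from_euler('z',p[3])
tgt=p[:3]+Rz.apply([-20,0,0]); print("above",tgt)
st=manip.read_state(); T=R.from_euler('xyz',st["eef_rot"])
goal=np.r_[tgt[:2],230]
Rg=[R.from_euler('xyz',[np.pi,0,p[3]+k]) for k in(0,np.pi)]
for g in Rg: print(T.inv().apply(goal-st["eef_pos"])/250,(T.inv()*g).as_rotvec()/np.pi)
E
python3 a.py
```

```text
jig top z free (array([5.54156632e+02, 2.32288313e+02, 7.73719927e+01, 2.40421397e-01]), np.float64(0.5834916956335405), array([[ 0.2, -0.4],
       [-0.1,  0.3],
       [ 0. , -0.6],
       [-0.2,  0.6]]))
jig top z=83.5 (array([5.54129667e+02, 2.30582484e+02, 8.35000000e+01, 2.40463173e-01]), np.float64(0.9048786884054039), array([[-0. , -0.6],
       [ 0. ,  0. ],
       [ 0.3, -0.3],
       [-0.3,  0.9]]))
rack z=40 (array([ 5.28057493e+02, -2.08046543e+02,  4.00000000e+01, -1.33255626e-01]), np.float64(0.48532592698825283), array([[-0.4,  0.2],
       [ 0.2, -0.1],
       [-0.3,  0.3],
       [-0. , -0.4],
       [ 0.2,  0.1],
       [ 0.1,  0.3],
       [ 0.3, -0.5]]))
both [5.54654193e+02 2.33349255e+02 7.47291953e+01 2.40282600e-01] 1.6406902735656956
[[ 0.2 -0.5]
 [-0.3  0.3]
 [-0.2 -0.9]
 [-0.3  0.2]
 [-0.3  1. ]
 [ 0.2 -1.6]
 [-0.5 -0.1]
 [-0.3  0.6]]
above [535.22877785 228.58971288  74.72919535]
[-1.59600367 -0.50430966 -0.03180762] [-1.69796243e-04  4.23590026e-04  7.92442580e-01]
[-1.59600367 -0.50430966 -0.03180762] [-3.28153219e-04 -1.31540358e-04 -2.07557300e-01]
```

Call:
{"method": "apply_moves", "body": {
  "moves": [
    [[-1,-0.316,0],[0,0,-0.2076],1],
    [[-1,-0.316,0],[0,0,-0.2076],1],
    [[-1,-0.316,0],[0,0,-0.2076],1],
    [[-1,-0.316,0],[0,0,-0.2076],1],
    [[-1,-0.316,0],[0,0,-0.2076],1],
    [[-1,-0.316,0],[0,0,-0.2076],1],
    [[-1,-0.316,0],[0,0,-0.2076],1],
    [[-1,-0.316,0],[0,0,-0.2076],1],
    [[-1,-0.316,0],[0,0,-0.2076],1]
  ],
  "squeeze": 20
}}

```text
clock: 0.85
eef_pos: [418.4, 330.5, 222.0]
eef_rot: [-3.141, -0.001, -2.904]
wrist_force: [0.0, 0.8, 0.5]
finger_gap: 37.2
finger_force: 0.0
```

```bash
cat >> h.py <<'E'
def rel(goal,yaw,roll=np.pi,pitch=0):
    st=manip.read_state(); T=R.from_euler('xyz',st["eef_rot"])
    g=R.from_euler('xyz',[roll,pitch,yaw])
    print("t",st["clock"],"pos",st["eef_pos"].round(1),"F",st["wrist_force"].round(1),"gap",round(st["finger_gap"],1))
    print("shift",(T.inv().apply(np.asarray(goal)-st["eef_pos"])/250).round(4),"turn",((T.inv()*g).as_rotvec()/np.pi).round(4))
E
python3 - <<'E'
from h import *
rel([535,229,230],.2403+np.pi)
E
```

```text
t 0.85 pos [418.4 330.5 222. ] F [0.  0.8 0.5] gap 37.2
shift [-0.3579 -0.5045 -0.032 ] turn [-0.0001 -0.0002 -0.0009]
```

Call:
{"method": "apply_moves", "body": {
  "moves": [
    [[-0.358,-0.5045,-0.032],[0,0,-0.001],1],
    [[-0.358,-0.5045,-0.032],[0,0,-0.001],1],
    [[-0.358,-0.5045,-0.032],[0,0,-0.001],1],
    [[-0.358,-0.5045,-0.032],[0,0,-0.001],1],
    [[-0.358,-0.5045,-0.032],[0,0,-0.001],1],
    [[-0.358,-0.5045,-0.032],[0,0,-0.001],1],
    [[-0.358,-0.5045,-0.032],[0,0,-0.001],1]
  ]
}}

```text
clock: 1.43
eef_pos: [533.7, 231.5, 230.2]
eef_rot: [3.141, -0.001, -2.897]
wrist_force: [-0.2, -0.6, -0.3]
finger_gap: 0.5
finger_force: 0.0
```

```bash
python3 - <<'E'
from h import *
import cv2
ci=viewer.camera_info("wrist"); im=viewer.camera("wrist")
np.savez("w1.npz",K=ci["camera_matrix"],R=ci["R"],t=ci["t"])
cv2.imwrite("pics/w1.png",im); rel([535,229,230],.2403+np.pi)
print(ci, -ci["R"].T@ci["t"])
E
```

```text
t 1.4833 pos [533.5 231.7 230.3] F [0.  0.2 0.1] gap 0.8
shift [-0.003  -0.0119  0.0013] turn [ 0.0001 -0.0001  0.0015]
{'camera_matrix': array([[354.87679296,   0.        , 317.13842863],
       [  0.        , 354.87679296, 196.94888219],
       [  0.        ,   0.        ,   1.        ]]), 'R': array([[-2.42720114e-01,  9.70096359e-01,  2.27544922e-05],
       [ 9.36567547e-01,  2.34325022e-01,  2.60639625e-01],
       [ 2.52840219e-01,  6.32837905e-02, -9.65436163e-01]]), 't': array([ -95.44116178, -582.90078046,  249.1880635 ])} [459.75569986 213.4057966  392.5043804 ]
```

View pics/w1.png

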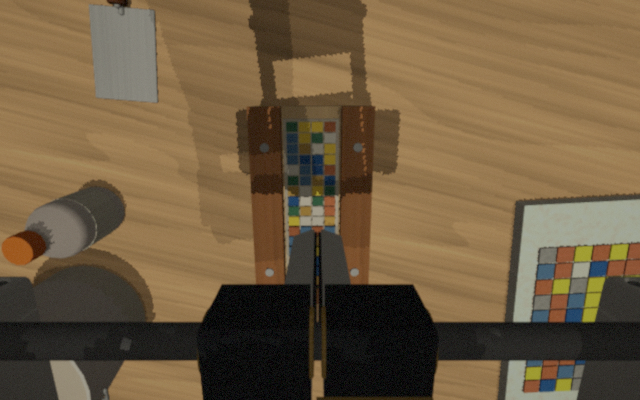

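The wrist view shows the jig's open-end top corners at (249,106) and (374,107). The strip's -x end is at row ~121, between columns 286 and 338. The finger tips are over the channel, slightly to +y at columns 300-340.

```bash
cat >> a.py <<'E'
print('-----')
w0=np.load("w1.npz"); w=dict(camera_matrix=w0["K"],R=w0["R"],t=w0["t"])
wj=np.array([[-95,-55,0],[-95,55,0]]);wp=np.array([[249,106],[374,107.]])
p,e,r=fit([(t,jig,jp),(s,jig,sp),(w,wj,wp)],[500,280,83,.2]); print("3",p,e); print(r)
p,e,r=fit([(t,jig,jp),(w,wj,wp)],[500,280,83,.2]); print("t+w",p,e); print(r)
p,e,r=fit([(w,wj,wp)],[554,232,77,.24]); print("w",p,e)
def ray(ci,px,z):
    d=ci["R"].T@np.linalg.solve(ci["camera_matrix"],[*px,1]); c=-ci["R"].T@ci["t"]; return c+d*(z-c[2])/d[2]
p=np.array([554.3,232.5,77,.2403]) 
for q in((286,121),(338,121)): print("strip end", R.from_euler('z',-p[3]).apply(ray(w,q,68)-[*p[:2],0]))
E
python3 a.py | sed -n '/-----/,$p'
```

```text
-----
3 [5.56572830e+02 2.32551807e+02 7.57741544e+01 2.41592277e-01] 1.8198755152483272
[[ 0.3 -1.4]
 [-0.1 -0.7]
 [ 0.1 -1.8]
 [-0.  -0.6]
 [ 0.3  1.4]
 [ 0.8 -1.1]
 [-0.3  0.2]
 [-0.   0.9]
 [-0.8 -0.8]
 [ 1.5 -1.3]]
t+w [5.56712644e+02 2.32935719e+02 7.29853679e+01 2.44230651e-01] 2.083386753597267
[[ 0.5 -1.2]
 [-0.1 -0.7]
 [ 0.3 -2.1]
 [ 0.4 -0.8]
 [-0.1 -0.4]
 [ 1.  -1.3]]
w [5.57704316e+02 2.32066652e+02 7.02603382e+01 2.37415475e-01] 1.816147232602816e-11
strip end [-79.07038542 -23.83509206  68.        ]
strip end [-79.29702927  22.72597128  68.        ]
```

Call:
{"method": "apply_moves", "body": {
  "moves": [
    [[-0.145,-0.007,0.1],[0,0,0],1],
    [[-0.145,-0.007,0.2],[0,0,0],1],
    [[-0.145,-0.007,0.3],[0,0,0],1],
    [[-0.145,-0.007,0.4],[0,0,0],1],
    [[-0.145,-0.007,0.48],[0,0,0],1],
    [[-0.145,-0.007,0.5],[0,0,0],1],
    [[-0.145,-0.007,0.5],[0,0,0],1],
    [[-0.145,-0.007,0.5],[0,0,0],1]
  ]
}}

```text
clock: 2.15
eef_pos: [570.1, 238.3, 106.7]
eef_rot: [3.141, 0.001, -2.897]
wrist_force: [0.5, 0.4, 0.7]
finger_gap: -0.1
finger_force: 0.0
```

```bash
python3 - <<'E'
from h import *
import cv2
im=viewer.camera("wrist"); s=viewer.camera("scene")
a=cv2.resize(im[0:300,160:480],None,fx=1.8,fy=1.8,interpolation=cv2.INTER_CUBIC)[:540,:500]
b=cv2.resize(s[105:225,380:480],None,fx=3,fy=3)
o=np.zeros((540,800,3),np.uint8); o[:a.shape[0],:500]=a; o[:360,500:]=b
cv2.imwrite("pics/w2.png",o); rel([570.6,236,105],.241+np.pi)
E
```

```text
t 2.25 pos [570.6 238.  107.3] F [0.5 0.7 0.3] gap 0.3
shift [ 0.0021 -0.0078  0.0091] turn [0.0001 0.0008 0.001 ]
```

View pics/w2.png

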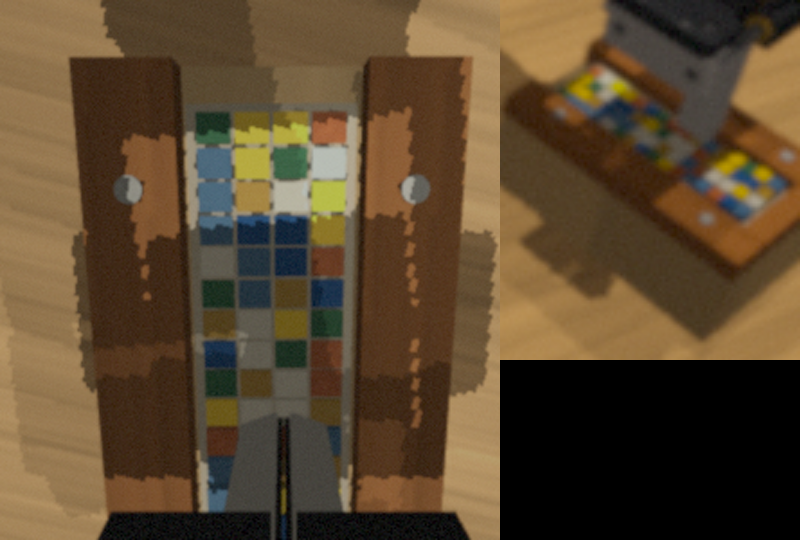

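The view shows the closed fingers over the channel, 1-2 mm to the +y side. The open-end rail corners are at crop (70,58) and (472,57), the slab's end edge at row ~104 and the floor edge at row ~66.

```bash
python3 - <<'E'
from h import *
w=viewer.camera_info("wrist")
c=lambda x,y:(np.array([x,y])/1.8+[160-.2,-.2])
L=[[-95,-55,0],[-95,55,0]];P=np.array([c(70,58),c(472,57)])
p,e,r=fit([(w,np.array(L),P)],[556,232,76,.24]);print("rails",p,e)
L+=[[-95,-27,-16],[-95,27,-16]];P=np.vstack([P,c(181,66),c(366,66)])
p,e,r=fit([(w,np.array(L),P)],[556,232,76,.24]);print("+floor",p,e,r.tolist())
L2=np.array([[0,-25,0],[0,25,0]]);q,e,r=fit([(w,L2,np.array([c(184,104),c(361,104)]))],[470,212,67,.24])
print("slab end (top)",q, R.from_euler('z',-p[3]).apply(q[:3]-p[:3]))
E
```

```text
rails [5.57700305e+02 2.31960910e+02 7.92948920e+01 2.47073454e-01] 5.684341886080801e-13
+floor [5.57567770e+02 2.32099754e+02 7.98249865e+01 2.46508956e-01] 1.33604785489905 [[0.1, -0.5], [0.8, -0.3], [0.4, 0.5], [-1.3, 0.4]]
slab end (top) [4.76782036e+02 2.11859135e+02 7.66069736e+01 2.44781611e-01] [-83.28271362   0.0845809   -3.21801293]
```

Call:
{"method": "apply_moves", "body": {
  "moves": [
    [[0,-0.006,0.003],[0,0,0.001],1],
    [[0,-0.006,0.006],[0,0,0.001],1],
    [[0,-0.006,0.009],[0,0,0.001],1],
    [[0,-0.006,0.012],[0,0,0.001],1],
    [[0,-0.006,0.015],[0,0,0.001],1],
    [[0,-0.006,0.018],[0,0,0.001],1],
    [[0,-0.006,0.021],[0,0,0.001],1],
    [[0,-0.006,0.024],[0,0,0.001],1],
    [[0,-0.006,0.027],[0,0,0.001],1],
    [[0,-0.006,0.03],[0,0,0.001],1],
    [[0,-0.006,0.033],[0,0,0.001],1],
    [[0,-0.006,0.036],[0,0,0.001],1]
  ]
}}

```text
clock: 3.25
eef_pos: [570.5, 236.0, 96.4]
eef_rot: [3.142, 0.0, -2.901]
wrist_force: [0.3, 0.7, 0.2]
finger_gap: 0.6
finger_force: 0.0
```

Call:
{"method": "apply_moves", "body": {
  "moves": [
    [[0,0,0.0016],[0,0,0],1],
    [[0,0,0.0032],[0,0,0],1],
    [[0,0,0.0048],[0,0,0],1],
    [[0,0,0.0064],[0,0,0],1],
    [[0,0,0.008],[0,0,0],1],
    [[0,0,0.0096],[0,0,0],1]
  ]
}}

```text
clock: 3.75
eef_pos: [570.5, 236.0, 94.0]
eef_rot: [-3.142, 0.0, -2.901]
wrist_force: [-1.0, 0.6, 0.6]
finger_gap: 0.5
finger_force: 0.0
```

Call:
{"method": "apply_moves", "body": {
  "moves": [
    [[0,0,0.0016],[0,0,0],1],
    [[0,0,0.0032],[0,0,0],1],
    [[0,0,0.0048],[0,0,0],1],
    [[0,0,0.0064],[0,0,0],1]
  ]
}}

```text
clock: 4.08
eef_pos: [570.6, 235.9, 92.4]
eef_rot: [-3.142, 0.0, -2.901]
wrist_force: [-0.4, -0.3, 0.4]
finger_gap: 0.5
finger_force: 0.0
```

Call:
{"method": "apply_moves", "body": {
  "moves": [
    [[0,0,0.0016],[0,0,0],1],
    [[0,0,0.0032],[0,0,0],1],
    [[0,0,0.0048],[0,0,0],1],
    [[0,0,0.0064],[0,0,0],1]
  ]
}}

```text
clock: 4.42
eef_pos: [570.7, 236.0, 92.0]
eef_rot: [3.142, 0.001, -2.901]
wrist_force: [-6.1, -2.2, 14.0]
finger_gap: 0.3
finger_force: 7.3
```

Call:
{"method": "apply_moves", "body": {
  "moves": [
    [[0.003,0,0],[0,0,0],1],
    [[0.006,0,0],[0,0,0],1],
    [[0.01,0,0],[0,0,0],1],
    [[0.014,0,0],[0,0,0],1],
    [[0.018,0,0],[0,0,0],1],
    [[0.022,0,0],[0,0,0],1]
  ]
}}

```text
clock: 4.92
eef_pos: [566.3, 235.0, 92.1]
eef_rot: [3.141, 0.004, -2.901]
wrist_force: [3.8, 1.5, 7.2]
finger_gap: 0.5
finger_force: 3.1
```

Call:
{"method": "apply_moves", "body": {
  "moves": [
    [[0,0,0.001],[0,0,0],1],
    [[0,0,0.002],[0,0,0],1],
    [[0.004,0,0.0022],[0,0,0],1],
    [[0.008,0,0.0022],[0,0,0],1],
    [[0.012,0,0.0022],[0,0,0],1],
    [[0.016,0,0.0022],[0,0,0],1]
  ]
}}

```text
clock: 5.42
eef_pos: [562.9, 234.2, 92.1]
eef_rot: [3.141, 0.005, -2.901]
wrist_force: [3.8, 1.6, 9.1]
finger_gap: 0.7
finger_force: 4.4
```

```bash
python3 - <<'E'
from h import *
import cv2
im=viewer.camera("wrist")
a=cv2.resize(im[0:300,160:480],None,fx=1.8,fy=1.8,interpolation=cv2.INTER_CUBIC)[:540,:500]
cv2.imwrite("pics/w3.png",a); rel([570.6,236,105],.241+np.pi)
E
```

```text
t 5.4667 pos [562.7 234.1  92. ] F [3.4 0.5 9. ] gap 0.5
shift [-0.0327 -0.0002 -0.0517] turn [ 0.0001  0.0016 -0.0002]
```

View pics/w3.png

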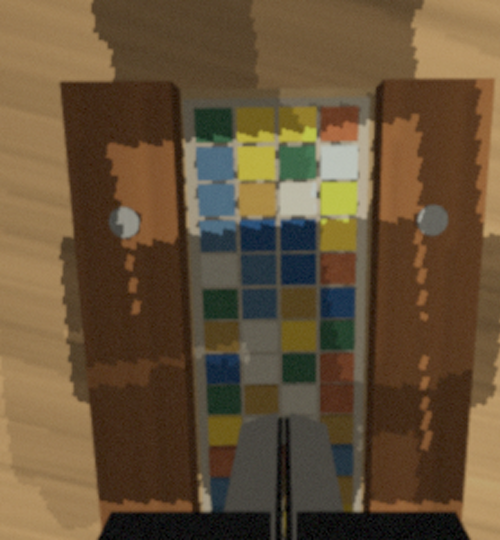

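The tiles stay in place relative to the fingers while the jig edge approaches, so the strip slides with the fingers. Its end is at row ~98, nearly at the floor edge. I continue.

Call:
{"method": "apply_moves", "body": {
  "moves": [
    [[0.004,0,0.001],[0,0,0],1],
    [[0.008,0,0.0015],[0,0,0],1],
    [[0.012,0,0.0015],[0,0,0],1],
    [[0.016,0,0.0015],[0,0,0],1],
    [[0.02,0,0.0015],[0,0,0],1],
    [[0.024,0,0.0015],[0,0,0],1],
    [[0.028,0,0.0015],[0,0,0],1],
    [[0.032,0,0.0015],[0,0,0],1],
    [[0.036,0,0.0015],[0,0,0],1],
    [[0.04,0,0.0015],[0,0,0],1]
  ]
}}

```text
clock: 6.3
eef_pos: [553.4, 231.9, 92.0]
eef_rot: [3.141, 0.006, -2.901]
wrist_force: [4.8, 1.5, 9.6]
finger_gap: 0.4
finger_force: 5.3
```

Call:
{"method": "apply_moves", "body": {
  "moves": [
    [[0.005,0,0.0005],[0,0,0],1],
    [[0.01,0,0.001],[0,0,0],1],
    [[0.015,0,0.001],[0,0,0],1],
    [[0.02,0,0.001],[0,0,0],1],
    [[0.025,0,0.001],[0,0,0],1],
    [[0.03,0,0.001],[0,0,0],1],
    [[0.035,0,0.001],[0,0,0],1],
    [[0.04,0,0.001],[0,0,0],1],
    [[0.045,0,0.001],[0,0,0],1],
    [[0.05,0,0.001],[0,0,0],1],
    [[0.055,0,0.001],[0,0,0],1],
    [[0.06,0,0.001],[0,0,0],1]
  ]
}}

```text
clock: 7.3
eef_pos: [539.1, 228.4, 92.0]
eef_rot: [3.141, 0.007, -2.901]
wrist_force: [5.6, 0.7, 13.0]
finger_gap: 0.3
finger_force: 6.0
```

Call:
{"method": "apply_moves", "body": {
  "moves": [
    [[0.005,0,0],[0,0,0],1],
    [[0.01,0,0],[0,0,0],1],
    [[0.015,0,0],[0,0,0],1],
    [[0.02,0,0],[0,0,0],1],
    [[0.025,0,0],[0,0,0],1],
    [[0.03,0,0],[0,0,0],1],
    [[0.035,0,0],[0,0,0],1],
    [[0.04,0,0],[0,0,0],1],
    [[0.045,0,0],[0,0,0],1],
    [[0.05,0,0],[0,0,0],1],
    [[0.055,0,0],[0,0,0],1],
    [[0.06,0,0],[0,0,0],1]
  ]
}}

```text
clock: 8.3
eef_pos: [524.6, 224.8, 92.0]
eef_rot: [3.141, 0.007, -2.901]
wrist_force: [5.5, 1.1, 11.7]
finger_gap: 0.4
finger_force: 6.1
```

Call:
{"method": "apply_moves", "body": {
  "moves": [
    [[0.005,0,0],[0,0,0],1],
    [[0.01,0,0],[0,0,0],1],
    [[0.015,0,0],[0,0,0],1],
    [[0.02,0,0],[0,0,0],1],
    [[0.025,0,0],[0,0,0],1],
    [[0.03,0,0],[0,0,0],1],
    [[0.035,0,0],[0,0,0],1],
    [[0.04,0,0],[0,0,0],1]
  ]
}}

```text
clock: 8.97
eef_pos: [514.9, 222.4, 92.0]
eef_rot: [3.141, 0.007, -2.901]
wrist_force: [5.8, 2.2, 12.0]
finger_gap: 0.3
finger_force: 6.2
```

```bash
python3 - <<'E'
from h import *
import cv2
im=viewer.camera("wrist"); s=viewer.camera("scene")
w=viewer.camera_info("wrist");np.savez("w4.npz",K=w["camera_matrix"],R=w["R"],t=w["t"])
a=cv2.resize(im[0:300,160:480],None,fx=1.8,fy=1.8,interpolation=cv2.INTER_CUBIC)[:540,:500]
b=cv2.resize(s[90:210,370:470],None,fx=3,fy=3)
o=np.zeros((540,800,3),np.uint8); o[:a.shape[0],:500]=a; o[:360,500:]=b
cv2.imwrite("pics/w4.png",o); rel([570.6,236,105],.241+np.pi)
E
```

```text
t 9.0667 pos [514.8 222.4  92. ] F [ 3.6  0.7 13.1] gap 0.6
shift [-0.23   -0.0003 -0.0506] turn [ 0.0002  0.0021 -0.0002]
```

View pics/w4.png

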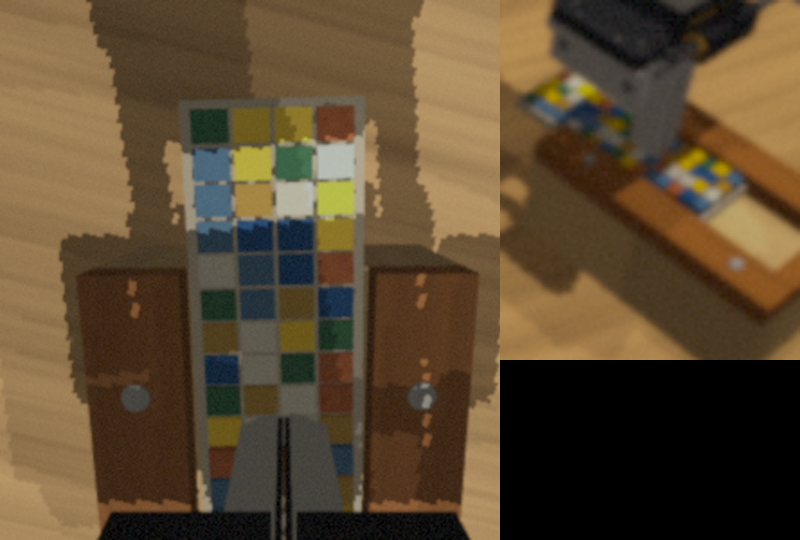

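The strip overhangs the end now: its slab end is at crop row ~99 (columns 180-365), and the rail end corners are at (79,270) and (476,268).

```bash
python3 - <<'E'
from h import *
w=np.load("w4.npz"); w=dict(camera_matrix=w["K"],R=w["R"],t=w["t"])
c=lambda x,y:(np.array([x,y])/1.8+[160-.2,-.2])
def ray(ci,px,z):
    d=ci["R"].T@np.linalg.solve(ci["camera_matrix"],[*px,1]); o=-ci["R"].T@ci["t"]; return o+d*(z-o[2])/d[2]
for zt in(76,79):
    a,b=ray(w,c(79,270),zt),ray(w,c(476,268),zt)
    e,f=ray(w,c(180,99),zt-9),ray(w,c(365,99),zt-9)
    u=(b-a)/np.linalg.norm(b-a); yaw=np.arctan2(-u[0],u[1])
    print(zt,"rail w",np.linalg.norm(b-a),"yaw",yaw,"edge mid",(a+b)/2,"slab w",np.linalg.norm(e-f),"yaw",np.arctan2(-(f-e)[0],(f-e)[1]),"mid",(e+f)/2)
    print(R.from_euler('z',-.243).apply((e+f)/2-(a+b)/2))
E
```

```text
76 rail w 110.52615542751555 yaw 0.24604933914721702 edge mid [463.90298808 208.63149335  76.        ] slab w 50.50937820050313 yaw 0.24110196481015037 mid [420.32952595 196.56718473  67.        ]
[-45.19615592  -1.22541196  -9.        ]
79 rail w 108.66064517139846 yaw 0.24604933914721683 edge mid [463.4937386  208.55764494  79.        ] slab w 49.69794534315255 yaw 0.24110196481015142 mid [420.64000765 196.6907085   70.        ]
[-44.45007927  -1.20701701  -9.        ]
```

Call:
{"method": "apply_moves", "body": {
  "moves": [
    [[0.005,0,0],[0,0,0],1],
    [[0.01,0,0],[0,0,0],1],
    [[0.015,0,0],[0,0,0],1],
    [[0.02,0,0],[0,0,0],1],
    [[0.025,0,0],[0,0,0],1],
    [[0.03,0,0],[0,0,0],1],
    [[0.035,0,0],[0,0,0],1],
    [[0.04,0,0],[0,0,0],1],
    [[0.045,0,0],[0,0,0],1],
    [[0.05,0,0],[0,0,0],1]
  ]
}}

```text
clock: 9.9
eef_pos: [502.8, 219.5, 92.0]
eef_rot: [3.141, 0.007, -2.901]
wrist_force: [5.4, 1.7, 12.0]
finger_gap: 0.0
finger_force: 6.3
```

Call:
{"method": "apply_moves", "body": {
  "moves": [
    [[0.005,0,0],[0,0,0],1],
    [[0.01,0,0],[0,0,0],1],
    [[0.015,0,0],[0,0,0],1],
    [[0.02,0,0],[0,0,0],1],
    [[0.025,0,0],[0,0,0],1],
    [[0.03,0,0],[0,0,0],1],
    [[0.035,0,0],[0,0,0],1],
    [[0.04,0,0],[0,0,0],1],
    [[0.044,0,0],[0,0,0],1],
    [[0.044,0,0],[0,0,0],1]
  ]
}}

```text
clock: 10.73
eef_pos: [492.1, 216.9, 91.9]
eef_rot: [3.141, 0.007, -2.901]
wrist_force: [5.4, 1.2, 13.2]
finger_gap: 0.7
finger_force: 6.6
```

Call:
{"method": "apply_moves", "body": {
  "moves": [
    [[0,0,-0.003],[0,0,0],1],
    [[0,0,-0.006],[0,0,0],1],
    [[0,0,-0.01],[0,0,0],1],
    [[0,0,-0.05],[0,0,0],1],
    [[0,0.08,-0.06],[0,0,0],1],
    [[0,0.168,-0.06],[0,0,0],1],
    [[0,0.168,-0.05],[0,0,0],1],
    [[0,0.168,-0.04],[0,0,0],1],
    [[0,0.168,-0.03],[0,0,0],1],
    [[0,0.168,-0.027],[0,0,0],1],
    [[0,0.168,-0.024],[0,0,0],1],
    [[0,0.168,-0.024],[0,0,0],1]
  ]
}}

```text
clock: 11.73
eef_pos: [479.9, 256.7, 97.1]
eef_rot: [3.141, -0.0, -2.902]
wrist_force: [-9.0, 0.7, 19.3]
finger_gap: 0.5
finger_force: 9.6
```

Call:
{"method": "apply_moves", "body": {
  "moves": [
    [[0,0,-0.04],[0,0,0],0],
    [[0,0,-0.1],[0,0,0],0],
    [[0.1,-0.1,-0.1],[0,0,0],0],
    [[0.17,-0.172,-0.1],[0,0,0],0],
    [[0.17,-0.172,-0.1],[0,0,0],0],
    [[0.17,-0.172,-0.1],[0,0,0],0],
    [[0.17,-0.172,-0.1],[0,0,0],0],
    [[0.17,-0.172,-0.1],[0,0,0],0],
    [[0.17,-0.172,-0.1],[0,0,0],0]
  ]
}}

```text
clock: 12.48
eef_pos: [449.2, 205.5, 120.5]
eef_rot: [-3.142, -0.0, -2.901]
wrist_force: [-0.6, -0.5, 0.1]
finger_gap: 57.0
finger_force: 0.0
```

```bash
python3 - <<'E'
from h import *
import cv2
im=viewer.camera("wrist")
w=viewer.camera_info("wrist");np.savez("w5.npz",K=w["camera_matrix"],R=w["R"],t=w["t"])
cv2.imwrite("pics/w5.png",im); rel([451.4,204.9,82.6],.242+np.pi)
E
```

```text
t 12.5333 pos [449.1 205.5 120.5] F [-0.   0.3 -0.3] gap 61.0
shift [-0.0085 -0.0044  0.1515] turn [-0.     -0.0001 -0.0004]
```

View pics/w5.png

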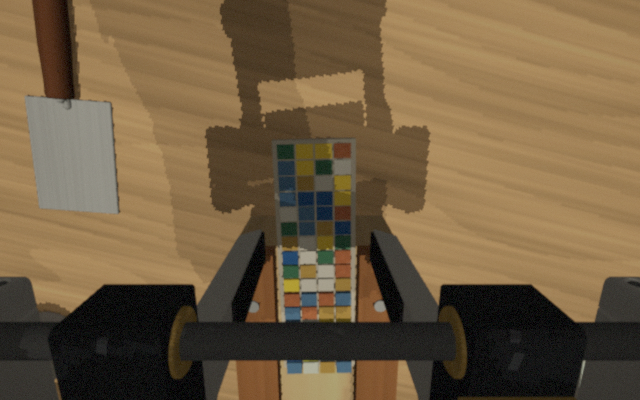

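The strip still lies flat, overhanging, with its end corners at (272,140) and (355,139). The fingers are opening on either side of it.

```bash
python3 - <<'E'
from h import *
w=np.load("w5.npz"); w=dict(camera_matrix=w["K"],R=w["R"],t=w["t"])
def ray(ci,px,z):
    d=ci["R"].T@np.linalg.solve(ci["camera_matrix"],[*px,1]); o=-ci["R"].T@ci["t"]; return o+d*(z-o[2])/d[2]
e,f=ray(w,(272,140),71),ray(w,(355.5,139),71); m=(e+f)/2
print(m,np.linalg.norm(e-f),np.arctan2(-(f-e)[0],(f-e)[1]))
n=(ray(w,(280,345),71)+ray(w,(355,345),71))/2; print(n, np.arctan2(*(n-m)[[1,0]]))
print("grip line pt at x=451.4:", m+(451.4-m[0])/np.cos(.242)*np.array([np.cos(.242),np.sin(.242),0]))
E
```

```text
[396.91023494 190.90241541  71.        ] 49.46403605152836 0.2534454071637626
[534.373112  227.1019672  71.       ] 0.2574945471367594
grip line pt at x=451.4: [451.4        204.35253367  71.        ]
```

Call:
{"method": "apply_moves", "body": {
  "moves": [
    [[-0.008,-0.0052,0],[0,0,-0.001],0],
    [[-0.008,-0.0052,0],[0,0,-0.001],0],
    [[-0.008,-0.0052,0],[0,0,-0.001],0],
    [[-0.008,-0.0052,0.04],[0,0,-0.001],0],
    [[-0.008,-0.0052,0.08],[0,0,-0.001],0],
    [[-0.008,-0.0052,0.1],[0,0,-0.001],0],
    [[-0.008,-0.0052,0.11],[0,0,-0.001],0],
    [[-0.008,-0.0052,0.12],[0,0,-0.001],0],
    [[-0.008,-0.0052,0.13],[0,0,-0.001],0],
    [[-0.008,-0.0052,0.14],[0,0,-0.001],0],
    [[-0.008,-0.0052,0.15],[0,0,-0.001],0],
    [[-0.008,-0.0052,0.15],[0,0,-0.001],0]
  ]
}}

```text
clock: 13.53
eef_pos: [451.0, 204.3, 82.8]
eef_rot: [-3.142, -0.0, -2.898]
wrist_force: [-0.2, 0.4, -0.1]
finger_gap: 94.0
finger_force: 0.0
```

Call:
{"method": "apply_moves", "body": {
  "moves": [
    [[0,0,0],[0,0,0],0.4],
    [[0,0,0],[0,0,0],0.4],
    [[0,0,0],[0,0,0],0.4],
    [[0,0,0],[0,0,0],0.4],
    [[0,0,0],[0,0,0],0.4],
    [[0,0,0],[0,0,0],0.44],
    [[0,0,0],[0,0,0],0.48],
    [[0,0,0],[0,0,0],0.55],
    [[0,0,0],[0,0,0],0.6],
    [[0,0,0],[0,0,0],0.6]
  ],
  "squeeze": 25
}}

```text
clock: 14.37
eef_pos: [451.1, 204.3, 83.2]
eef_rot: [3.142, 0.0, -2.898]
wrist_force: [0.1, 0.7, 0.3]
finger_gap: 49.3
finger_force: 24.9
```

Call:
{"method": "apply_moves", "body": {
  "moves": [
    [[0,0,-0.003],[0,0,0],0.7],
    [[0,0,-0.006],[0,0,0],0.7],
    [[0,0,-0.01],[0,0,0],0.7],
    [[0,0,-0.016],[0,0,0],0.7],
    [[0,0,-0.024],[0,0,0],0.7],
    [[0,0,-0.034],[0,0,0],0.7],
    [[0,0,-0.05],[0,0,0],0.7],
    [[0,0,-0.07],[0,0,0],0.7],
    [[0,0,-0.09],[0,0,0],0.7],
    [[0,0,-0.11],[0,0,0],0.7],
    [[0,0,-0.13],[0,0,0],0.7],
    [[0,0,-0.15],[0,0,0],0.7]
  ],
  "squeeze": 35
}}

```text
clock: 15.37
eef_pos: [451.2, 204.3, 121.3]
eef_rot: [3.142, 0.0, -2.898]
wrist_force: [-0.7, -0.0, -1.6]
finger_gap: 48.9
finger_force: 34.9
```

```bash
python3 - <<'E'
from h import *
import cv2
s=manip.read_state();print(s["wrist_force"],s["moment"],s["finger_gap"],s["finger_force"],s["eef_pos"])
im=viewer.camera("wrist"); sc=viewer.camera("scene")
w=viewer.camera_info("wrist");np.savez("w6.npz",K=w["camera_matrix"],R=w["R"],t=w["t"])
a=cv2.resize(im[60:400,170:470],None,fx=1.6,fy=1.6,interpolation=cv2.INTER_CUBIC)
b=cv2.resize(sc[60:230,350:510],None,fx=2,fy=2)
o=np.zeros((544,800,3),np.uint8); o[:,:480]=a; o[:340,480:]=b
cv2.imwrite("pics/w6.png",o)
E
```

```text
[-0.66350426 -0.04566971 -1.62632817] [ 0.00279309  0.07377901 -0.00487069] 48.911291628491945 34.937177896499634 [451.16945772 204.32765823 121.32574188]
```

View pics/w6.png

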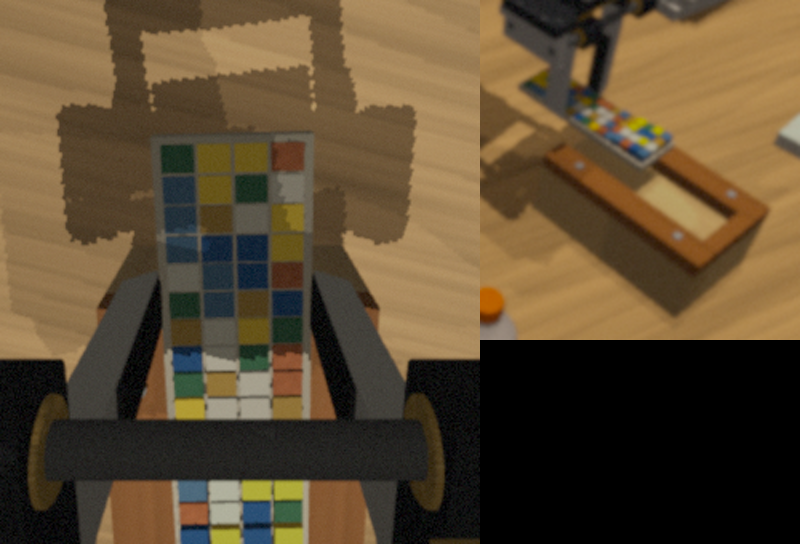

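The strip is held and clear of the jig, nearly level. Its end corners are at crop (151,136) and (313,131). (That was the tenth and last picture.)

```bash
python3 - <<'E'
from h import *
w=np.load("w6.npz"); w=dict(camera_matrix=w["K"],R=w["R"],t=w["t"])
c=lambda x,y:np.array([x,y])/1.6+[170-.2,60-.2]
def ray(ci,px,z):
    d=ci["R"].T@np.linalg.solve(ci["camera_matrix"],[*px,1]); o=-ci["R"].T@ci["t"]; return o+d*(z-o[2])/d[2]
tcp=np.array([451.2,204.3]);
for z in(104,107,110,113):
    e,f=ray(w,c(151.5,136),z),ray(w,c(313.5,131.5),z);m=(e+f)/2
    print(z,m.round(1),"w",np.linalg.norm(e-f).round(2),"yaw",np.arctan2(-(f-e)[0],(f-e)[1]).round(3),"rel TCP in tool yaw frame",R.from_euler('z',-.2435).apply([*(m[:2]-tcp),0]).round(1))
# lay: tool frame target on rack; strip centre rel TCP along strip +25
rk=np.array([528.06,-208.05]); yr=-.13326
for off in(24,25,26):
    print("tcp target",off,rk-off*np.array([np.cos(yr),np.sin(yr)]))
rel([*(rk-25*np.array([np.cos(yr),np.sin(yr)])),121],yr+np.pi)
E
```

```text
104 [397.8 190.4 104. ] w 51.09 yaw 0.272 rel TCP in tool yaw frame [-55.2  -0.7   0. ]
107 [397.5 190.3 107. ] w 50.24 yaw 0.272 rel TCP in tool yaw frame [-55.5  -0.6   0. ]
110 [397.1 190.2 110. ] w 49.39 yaw 0.272 rel TCP in tool yaw frame [-55.9  -0.6   0. ]
113 [396.8 190.2 113. ] w 48.53 yaw 0.272 rel TCP in tool yaw frame [-56.2  -0.6   0. ]
tcp target 24 [ 504.27278356 -204.86121744]
tcp target 25 [ 503.28164954 -204.7283515 ]
tcp target 26 [ 502.29051553 -204.59548556]
t 15.4667 pos [451.5 204.4 121.6] F [-0.2 -0.4 -2.5] gap 49.4
shift [ 0.1937 -1.6383  0.002 ] turn [1.000e-04 4.000e-04 1.199e-01]
```

Call:
{"method": "apply_moves", "body": {
  "moves": [
    [[0,0,-0.05],[0,0,0],0.7],
    [[0,0,-0.12],[0,0,0],0.7],
    [[0.01,-0.05,-0.18],[0,0,0],0.7],
    [[0.02,-0.13,-0.2],[0,0,0.01],0.7],
    [[0.03,-0.22,-0.2],[0,0,0.02],0.7],
    [[0.04,-0.32,-0.2],[0,0,0.03],0.7],
    [[0.05,-0.42,-0.2],[0,0,0.04],0.7],
    [[0.06,-0.52,-0.2],[0,0,0.05],0.7],
    [[0.07,-0.62,-0.2],[0,0,0.06],0.7],
    [[0.08,-0.7,-0.2],[0,0,0.07],0.7],
    [[0.09,-0.76,-0.2],[0,0,0.08],0.7],
    [[0.1,-0.8,-0.2],[0,0,0.08],0.7]
  ]
}}

```text
clock: 16.47
eef_pos: [475.1, 2.8, 170.5]
eef_rot: [-3.141, -0.0, 3.131]
wrist_force: [0.0, 0.8, -1.4]
finger_gap: 49.0
finger_force: 34.9
```

```bash
python3 - <<'E'
from h import *
rel([503.8,-204.8,150],-.13326+np.pi)
E
```

```text
t 16.4667 pos [475.1   2.8 170.5] F [ 0.   0.8 -1.4] gap 49.0
shift [-0.1234 -0.8291  0.0821] turn [-0.     -0.0001  0.0391]
```

Call:
{"method": "apply_moves", "body": {
  "moves": [
    [[-0.01,-0.08,0],[0,0,0.005],0.7],
    [[-0.02,-0.18,0],[0,0,0.01],0.7],
    [[-0.04,-0.28,0],[0,0,0.02],0.7],
    [[-0.05,-0.38,0],[0,0,0.03],0.7],
    [[-0.06,-0.48,0],[0,0,0.039],0.7],
    [[-0.08,-0.58,0],[0,0,0.039],0.7],
    [[-0.1,-0.66,0],[0,0,0.039],0.7],
    [[-0.12,-0.73,0],[0,0,0.039],0.7],
    [[-0.122,-0.78,0],[0,0,0.039],0.7],
    [[-0.122,-0.8,0],[0,0,0.039],0.7],
    [[-0.122,-0.81,0],[0,0,0.039],0.7],
    [[-0.122,-0.81,0],[0,0,0.039],0.7]
  ]
}}

```text
clock: 17.47
eef_pos: [503.8, -198.2, 170.6]
eef_rot: [3.141, -0.0, 3.012]
wrist_force: [0.3, -1.0, -1.7]
finger_gap: 49.3
finger_force: 34.9
```

```bash
python3 - <<'E'
from h import *
import cv2
rel([503.8,-204.8,58.6],-.13326+np.pi)
w=viewer.camera_info("wrist"); im=viewer.camera("wrist"); cv2.imwrite("pics/w7.png",im)
# blue beams/white slats as seen now vs predicted rack outline
yr=-.13326
for L in ([-32,55,0],[-32,-55,0],[-18,55,0],[-18,-55,0]):
    print(L, proj(w,[R.from_euler('z',yr).apply(L)+[528.06,-208.05,40]]).round(1))
hsv=cv2.cvtColor(im,cv2.COLOR_BGR2HSV)
m=((hsv[...,1]<45)&(hsv[...,2]>90)).astype(np.uint8)
n,lab,st,ce=cv2.connectedComponentsWithStats(m)
for i in range(1,n):
    if st[i,4]>150: print(st[i],ce[i].round(1), cv2.minAreaRect(np.argwhere(lab==i)[:,::-1].astype(np.float32)))
E
```

```text
t 17.4667 pos [ 503.8 -198.2  170.6] F [ 0.3 -1.  -1.7] gap 49.3
shift [-0.0034 -0.0261  0.4479] turn [ 0.0001 -0.0001  0.001 ]
[-32, 55, 0] [[374.1 186.2]]
[-32, -55, 0] [[244.3 185.7]]
[-18, 55, 0] [[373.3 202.1]]
[-18, -55, 0] [[245.2 201.6]]
[ 496   51   84  117 7191] [538.3 109. ] ((539.3458251953125, 108.69696807861328), (106.20500183105469, 76.5718765258789), 80.67640686035156)
[319 292  20  30 531] [328.7 306.3] ((328.5, 306.5), (29.0, 19.0), 90.0)
[547 296  52  26 841] [575.2 310.2] ((572.5, 308.5), (25.0, 51.0), 90.0)
[299 309  19  13 232] [308.5 315. ] ((308.0, 315.0), (12.0, 18.0), 90.0)
[300 360  21  28 472] [309.9 373.4] ((310.0066223144531, 373.15185546875), (26.88764190673828, 19.19925308227539), 87.51044464111328)
```

```bash
python3 - <<'E'
import cv2
im=cv2.imread("pics/w7.png").astype(int)
sat=im[...,2]-im[...,0]   # wood: red>>blue; slat grey
for c in(250,255,365,370): print(c,sat[170:222:2,c])
for r in(190,194,198): print(r,"L",sat[r,232:264:2],"R",sat[r,356:392:2])
E
```

```text
250 [39 36 38 35 39 37 41 30 14 11 14 14 14 11 14 14 23 63 66 68 69 68 69 66
 64 65]
255 [36 37 35 41 45 49 43 17  9 14 11 12 14 12 13 15 24 47 51 56 58 65 61 61
 62 63]
365 [41 35 30 25 28 30 32 29 19 14 19 18 15 16 17 15 14 34 48 48 48 51 53 58
 60 60]
370 [53 53 51 50 49 52 45 36 22 13 16 12 14 10 11 14 20 43 66 68 71 71 69 72
 72 69]
190 L [38 40 43 48 59 59 62 14 15 14 13 13 14 13 11 14] R [78 73 28 18 19 14 15 16 18 37 39 42 46 54 47 47 49 48]
194 L [64 62 65 63 65 64 65 18 15 14 15 12 14 14 12 14] R [78 74 31 21 20 15 14 14 14 55 63 63 63 62 62 63 62 70]
198 L [70 67 68 69 65 67 68 23 12 14 12 13 13 15 12 12] R [82 73 29 17 17 13 13 11 13 59 63 66 64 72 72 71 71 69]
```

Call:
{"method": "apply_moves", "body": {
  "moves": [
    [[-0.003,-0.022,0.03],[0,0,0.001],0.7],
    [[-0.003,-0.022,0.08],[0,0,0.001],0.7],
    [[-0.003,-0.022,0.14],[0,0,0.001],0.7],
    [[-0.003,-0.022,0.2],[0,0,0.001],0.7],
    [[-0.003,-0.022,0.26],[0,0,0.001],0.7],
    [[-0.003,-0.022,0.31],[0,0,0.001],0.7],
    [[-0.003,-0.022,0.35],[0,0,0.001],0.7],
    [[-0.003,-0.022,0.37],[0,0,0.001],0.7],
    [[-0.003,-0.022,0.38],[0,0,0.001],0.7],
    [[-0.003,-0.022,0.385],[0,0,0.001],0.7],
    [[-0.003,-0.022,0.385],[0,0,0.001],0.7],
    [[-0.003,-0.022,0.385],[0,0,0.001],0.7]
  ]
}}

```text
clock: 18.52
eef_pos: [504.3, -204.2, 75.0]
eef_rot: [-3.141, 0.001, 3.008]
wrist_force: [-0.5, 0.4, -2.3]
finger_gap: 49.0
finger_force: 34.9
```

```bash
python3 - <<'E'
from h import *
rel([503.8,-204.8,60],-.13326+np.pi)
E
```

```text
t 18.5167 pos [ 504.3 -204.2   75. ] F [-0.5  0.4 -2.3] gap 49.0
shift [ 0.0018 -0.0026  0.0599] turn [-0.0001  0.0003 -0.    ]
```

Now down at about 7 mm/s: 11 mm first, then in small steps.

Call:
{"method": "apply_moves", "body": {
  "moves": [
    [[0,0,0.003],[0,0,0],0.7],
    [[0,0,0.006],[0,0,0],0.7],
    [[0,0,0.009],[0,0,0],0.7],
    [[0,0,0.012],[0,0,0],0.7],
    [[0,0,0.015],[0,0,0],0.7],
    [[0,0,0.018],[0,0,0],0.7],
    [[0,0,0.021],[0,0,0],0.7],
    [[0,0,0.024],[0,0,0],0.7],
    [[0,0,0.027],[0,0,0],0.7],
    [[0,0,0.03],[0,0,0],0.7],
    [[0,0,0.033],[0,0,0],0.7],
    [[0,0,0.036],[0,0,0],0.7]
  ]
}}

```text
clock: 19.52
eef_pos: [504.0, -204.1, 65.3]
eef_rot: [-3.142, -0.0, 3.008]
wrist_force: [-0.1, -0.3, -2.3]
finger_gap: 49.2
finger_force: 34.9
```

Call:
{"method": "apply_moves", "body": {
  "moves": [
    [[0,0,0.002],[0,0,0],0.7],
    [[0,0,0.004],[0,0,0],0.7],
    [[0,0,0.006],[0,0,0],0.7],
    [[0,0,0.008],[0,0,0],0.7],
    [[0,0,0.01],[0,0,0],0.7],
    [[0,0,0.012],[0,0,0],0.7]
  ]
}}

```text
clock: 20.02
eef_pos: [504.1, -204.1, 62.4]
eef_rot: [-3.142, 0.0, 3.008]
wrist_force: [0.2, 0.0, -1.6]
finger_gap: 49.6
finger_force: 34.9
```

Call:
{"method": "apply_moves", "body": {
  "moves": [
    [[0,0,0.0015],[0,0,0],0.7],
    [[0,0,0.003],[0,0,0],0.7],
    [[0,0,0.0045],[0,0,0],0.7],
    [[0,0,0.006],[0,0,0],0.7]
  ]
}}

```text
clock: 20.35
eef_pos: [504.1, -204.1, 60.9]
eef_rot: [-3.142, -0.0, 3.008]
wrist_force: [-1.3, -1.4, -2.4]
finger_gap: 49.4
finger_force: 34.9
```

Call:
{"method": "apply_moves", "body": {
  "moves": [
    [[0,0,0.0015],[0,0,0],0.7],
    [[0,0,0.003],[0,0,0],0.7],
    [[0,0,0.0045],[0,0,0],0.7]
  ]
}}

```text
clock: 20.6
eef_pos: [504.1, -204.1, 59.8]
eef_rot: [-3.142, 0.0, 3.008]
wrist_force: [-0.8, -0.7, -1.7]
finger_gap: 49.5
finger_force: 34.9
```

Call:
{"method": "apply_moves", "body": {
  "moves": [
    [[0,0,0.0015],[0,0,0],0.7],
    [[0,0,0.003],[0,0,0],0.7],
    [[0,0,0.004],[0,0,0],0.7]
  ]
}}

```text
clock: 20.85
eef_pos: [504.1, -204.1, 59.2]
eef_rot: [-3.142, 0.0, 3.008]
wrist_force: [-3.8, 2.1, 8.4]
finger_gap: 49.4
finger_force: 34.9
```

Call:
{"method": "apply_moves", "body": {
  "moves": [
    [[0,0,0],[0,0,0],0.7],
    [[0,0,0],[0,0,0],0.7],
    [[0,0,-0.002],[0,0,0],0.7],
    [[0,0,-0.002],[0,0,0],0.46],
    [[0,0,-0.002],[0,0,0],0.44],
    [[0,0,-0.002],[0,0,0],0.42],
    [[0,0,-0.002],[0,0,0],0.38],
    [[0,0,-0.002],[0,0,0],0.34],
    [[0,0,-0.002],[0,0,0],0.3],
    [[0,0,-0.002],[0,0,0],0.25],
    [[0,0,-0.002],[0,0,0],0.2],
    [[0,0,-0.002],[0,0,0],0.2]
  ],
  "squeeze": 6
}}

```text
clock: 21.85
eef_pos: [504.1, -204.1, 59.3]
eef_rot: [3.142, -0.0, 3.008]
wrist_force: [-0.1, 0.1, -0.4]
finger_gap: 74.9
finger_force: 0.0
```

Released, no force. Straight up now.

Call:
{"method": "apply_moves", "body": {
  "moves": [
    [[0,0,-0.01],[0,0,0],0.15],
    [[0,0,-0.03],[0,0,0],0.15],
    [[0,0,-0.08],[0,0,0],0.15],
    [[0,0,-0.16],[0,0,0],0.15],
    [[0,0,-0.26],[0,0,0],0.15],
    [[0,0,-0.38],[0,0,0],0.15],
    [[0,0,-0.5],[0,0,0],0.15],
    [[0,0,-0.6],[0,0,0],0.15],
    [[0,0,-0.6],[0,0,0],0.15],
    [[0,0,-0.6],[0,0,0],0.15],
    [[0,0,-0.6],[0,0,0],0.15],
    [[0,0,-0.6],[0,0,0],0.15]
  ]
}}

```text
clock: 22.85
eef_pos: [503.6, -203.9, 208.1]
eef_rot: [3.141, -0.002, 3.008]
wrist_force: [-0.0, 0.6, -0.4]
finger_gap: 79.8
finger_force: 0.0
```

```bash
python3 - <<'E'
from h import *
import cv2
rel([503.8,-204.8,60],-.13326+np.pi)
w=viewer.camera_info("wrist"); im=viewer.camera("wrist"); cv2.imwrite("pics/w8.png",im)
yr=-.13326; W=lambda L:R.from_euler('z',yr).apply(L)+[528.06,-208.05,40]
for L in ([-80,-25,7],[-80,25,7],[-32,55,0],[-32,-55,0],[32,-55,0],[32,55,0],[80,-25,7],[80,25,7]): print(L,proj(w,[W(L)]).round(1))
u0,v0=proj(w,[W([-80,0,7])])[0]; c=int(u0)
d=im.astype(int); s=d[...,2]-d[...,0]
print("down",c,v0,[(r,s[r,c],d[r,c].sum()//3) for r in range(int(v0)-16,int(v0)+16,2)])
for x in(-70,-45):
    r=int(proj(w,[W([x,0,7])])[0][1]); l=proj(w,[W([x,-25,7])])[0][0]; q=proj(w,[W([x,25,7])])[0][0]
    print("row",r,"pred",l,q); print("L",[(k,s[r,k]) for k in range(int(l)-10,int(l)+12,2)]); print("R",[(k,s[r,k]) for k in range(int(q)-10,int(q)+12,2)])
E
```

```text
t 22.85 pos [ 503.6 -203.9  208.1] F [-0.   0.6 -0.4] gap 79.8
shift [-0.0024 -0.0039  0.5925] turn [ 0.0002 -0.0006 -0.0001]
[-80, -25, 7] [[287.9 125.6]]
[-80, 25, 7] [[343.8 125.6]]
[-32, 55, 0] [[373.8 176.6]]
[-32, -55, 0] [[258.  176.5]]
[32, -55, 0] [[260.7 239.5]]
[32, 55, 0] [[371.1 239.5]]
[80, -25, 7] [[291.2 286.4]]
[80, 25, 7] [[340.6 286.4]]
down 315 125.58623051601117 [(109, np.int64(36), np.int64(59)), (111, np.int64(37), np.int64(55)), (113, np.int64(37), np.int64(49)), (115, np.int64(36), np.int64(51)), (117, np.int64(37), np.int64(50)), (119, np.int64(37), np.int64(50)), (121, np.int64(38), np.int64(55)), (123, np.int64(36), np.int64(52)), (125, np.int64(23), np.int64(57)), (127, np.int64(17), np.int64(66)), (129, np.int64(48), np.int64(58)), (131, np.int64(47), np.int64(67)), (133, np.int64(48), np.int64(64)), (135, np.int64(49), np.int64(64)), (137, np.int64(47), np.int64(64)), (139, np.int64(32), np.int64(65))]
row 136 pred 288.163938113969 343.53201271436404
L [(278, np.int64(33)), (280, np.int64(37)), (282, np.int64(38)), (284, np.int64(39)), (286, np.int64(39
[... 182 characters left out ...]
int64(45)), (339, np.int64(41)), (341, np.int64(22)), (343, np.int64(24)), (345, np.int64(37)), (347, np.int64(34)), (349, np.int64(38)), (351, np.int64(37)), (353, np.int64(38))]
row 164 pred 288.72562748326914 342.99491387647447
L [(278, np.int64(33)), (280, np.int64(31)), (282, np.int64(28)), (284, np.int64(39)), (286, np.int64(34)), (288, np.int64(31)), (290, np.int64(22)), (292, np.int64(6)), (294, np.int64(-17)), (296, np.int64(-31)), (298, np.int64(-21))]
R [(332, np.int64(75)), (334, np.int64(70)), (336, np.int64(73)), (338, np.int64(75)), (340, np.int64(53)), (342, np.int64(19)), (344, np.int64(33)), (346, np.int64(41)), (348, np.int64(33)), (350, np.int64(35)), (352, np.int64(36))]
```

The strip's measured edges match the centred, square pose to about 1 mm. I hand in.

```bash
python3 -c "
from cell import manip
print(manip.sign_off())"
```

```text
the job is handed in; nothing more can be done
None
```

The strip was edged out of the jig, lifted, laid centred and square across both slats of the rack (edges within about 1 mm in the last camera check), and released; I handed the job in at about 23 s, with no verdict shown.

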